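# Open the steam boiler's pressure cap

### The arm

A 6-joint arm with a two-finger parallel gripper is mounted at the origin on the work surface. World frame = base frame: x ahead of the robot, y to its left, z up, the work surface at z = 0. Lengths are in m, angles in rad, forces in N, time in s.
With the tool pointing down it reaches from about 0.35 to 0.85 m from the base axis. Payload 8.1 kg.
Tool frame: the origin (TCP) lies midway between the tips of the shut fingers; the grasp point (between the pads) lies 19 mm behind it; z points along the fingers, y is the line along which they close (so a half turn about z gives the same grasp; the last joint's range is limited). The gripper opens to 93 mm and grips with 3 to 60 N. Pads are 15 mm wide; open, the fingers measure 128 mm over their backs; the gripper's body (75 mm by 188 mm) begins 65 mm behind the grasp point.
Start: joints at [-0.085, 0.13, 1.488, -0, 1.523, -0.085], TCP at [0.6, 0, 0.219] pointing down, gripper open.
Joint ranges: [-2.96, 2.96], [-0.89, 2.26], [0.02, 2.5], [-1.34, 4.48], [0, 2.73], [-2.66, 2.66]. Speed limits (rad/s): [2.39, 2.39, 2.79, 3.14, 3.14, 3.14].

### API

Orientations are given as a 3x3 rotation matrix whose columns are the frame's x, y, z axes.
In Python, from bench import status, viewer, job, spotter gives the robot as it stands.
- The arm moves only by the tool arm_command, never from a script. Its arguments are lists of equal length, an entry for each row: "linear": the shift along the tool's x, y, z in mm, a list of three; "twist": the turn, a rotation vector about the tool's x, y, z in rad, a list of three; "gripper": the closure, from 0 (fully open) to 1 (shut). In form: {"linear": [[dx, dy, dz], ...], "twist": [[ax, ay, az], ...], "gripper": [gripper, ...]}. A call has 1 to 12 rows; each row shifts and turns the commanded pose from where the row before left it, along the tool's axes as they then stand; what a row does not reach is not made up. A row lasts 1/10 s, in which the tool goes at most 50 mm and 8.59 degrees, less where a joint would pass 70% of its speed; a pose out of reach is approached as far as the arm can. A call is refused whole if a number of a shift passes 50 or a number of a turn 0.15, either way. A call with a gripper value outside its range is refused whole. The fingers move at their own pace and stop on an object; "force" is the grip in N (left out, the last holds). Time passes only in rows, so rows that do not move let the fingers close. It gives the time, the measured TCP pose, the force, the opening and the grip force at its end, in the units of the state.
- status.get_state(): the state, without advancing time (a new reading comes with each control period).
- viewer.get_image(name): name is "scene" or "side" or "wrist"; returns a dict with "pixels" (400x640x3 uint8, red, green, blue), "depth" (400x640 float32, m along the optical axis (not along the pixel's ray), 0 where there is no reading), "fx", "fy", "cx", "cy" (pixels), "position" and "attitude" of the camera in the world. Camera axes: x right, y down, z forward; pixel columns grow to the right and rows downward; lengths in m; the calibration is good to about 2 mm. The wrist camera is an equidistant fisheye: a pixel r from the principal point sees the ray r / f radians off the axis. A picture is of the moment at which its call begins.
- job.sign_off(): hands the job in; it is judged then, once.
Trained networks look in a picture, given as the dict that the camera call returned (one of the last four; its "shot" number tells which), for a name from the list of things; names that differ only in an ending like _2 or _b are one class to them, and where a whole thing is asked for, a point or a joint stands for the part that bears it (a point fixed in the world has none). Each returns a list of dicts, best first, with "conf" (0 to 1); they miss things now and then, are a little off and sometimes report something else, mostly with a low value. They report only what shows in the picture. A call takes as long as a camera call. They do not tell look-alikes from the thing itself.
- spotter.boxes_of(thing, picture): "extent" ([left, top, right, bottom] in pixels, round what is visible of it).
- spotter.place_of(thing, picture): "point" ([row, column] in pixels: a listed point, or the origin of a listed thing).
The state is a dict: "time_s": time; "qpos": joint angles; "joint_vel": joint speeds; "joint_torque": joint torques, N m; "ee_pos": TCP position; "orientation": TCP orientation; "contact_force": force on the tool from outside, world axes, zero at the start; "wrist_torque": the same for the moment, N m; "finger_gap": finger opening in m; "finger_force": force on a finger pad.
Only numpy, scipy, OpenCV 4.12 (cv2) and the standard library are available. Lean on these libraries where they do the work, as an engineer would, in place of code of your own. Each camera call takes 0.05 s, during which the arm holds its last target. There are 200 camera calls.

### The job

Open the steam boiler: turn its red pressure cap anticlockwise to the first stop without pressing it and leave it up there for about a second to vent, then press it gently down until it bottoms and turn it on, past the stop, to its end. Lift the cap off and set it down softly, upright, in the white tray. Do not force the cap, and leave the jars and other things where they stand.

Things in the scene. Friction and masses are not known exactly. Their poses are not given: they have to be found in the camera images.
- cap: Loose red pressure cap, 0.16 to 0.26 kg. Origin: centre of the underside of its brass plug (38 mm wide); x along the wing bar, white mark at its +x end; z up. Red disc 76 mm wide, its top 38 mm, lower edge 16 mm above the origin; fingers may bear on it. Two lugs 10 mm wide, 5 mm high at the plug's foot along +x and -x, 56 mm tip to tip. Starts closed in the boiler's neck.
- bar (a point): Middle of the cap's red wing bar, the thing to grip, 51 mm above the cap's origin. The bar is 60 mm long (cap x), 14 mm thick (cap y) and stands from 38 to 64 mm above the cap's origin.
- boiler: Steel steam boiler, fixed, standing left or right, turned up to 0.5 rad. Tank 200 mm wide, 140 mm high; black handles at +y, -y reach 123 mm out at 92 mm height; gauge at +x, switch box at -x. Origin: centre of its underside; z up. The closed cap's origin is 160 mm above it, on its axis. Cap angle = yaw of cap x from boiler x, anticlockwise from above positive; closed = 0 to 0.12 rad.
- neck (a point): Centre of the top of the brass neck, 175 mm above the boiler's origin, 70 mm wide. First stop at cap angle 0.59 to 0.65 rad, hard end at 1.41 rad, where the lugs are free to rise through slots (0.1 rad play) and the cap lifts straight up. Turning takes about 0.1 N m, up to 0.3 N m held down.
- stop (a point): Point on the boiler's axis, 165 mm above its origin, where lugs and first stop meet inside the neck. A spring carries the closed cap: pressing it takes 3 to 5 N at first, 0.3 N more per mm. It clears the stop 3 to 13 mm down and bottoms hard 2 mm lower (5 to 15 mm): this differs between boilers, is not to be seen and must be felt. Over 35 N between cap and boiler is forcing it.
- tray: White tray, fixed, 150 x 150 mm, rim 20 mm high, walls 4 mm, open on top. Origin: centre of its underside; the inner floor is 4 mm above it.
- jar_rasp: Bystander: squat raspberry-red glass jar, 80 mm wide, 68 mm high; origin in the middle of its underside.
- jar_jam: Bystander: dark red jar, 76 mm wide, 85 mm high; origin in the middle of its underside.
- jar_tall: Bystander: tall red jar, 72 mm wide, 120 mm high; origin in the middle of its underside.
- jar_peach: Bystander: big orange jar, 96 mm wide, 140 mm high; origin in the middle of its underside.
- band: Bystander: loose aluminium screw band (ring), 86 mm wide, 16 mm high; origin in the middle of its underside.
- ladle: Bystander: wooden spoon lying flat, 220 mm long, 20 mm thick; origin in the middle of its underside.
- bowl: Bystander: white bowl, 120 mm wide, 50 mm high; origin in the middle of its underside.
Not all that is in view belongs to the job. There is more than one size of the cap; the job needs the smaller.

How it is judged:
On the way, in this order (a step that is already met when the one before it is completed fails the run):
1. the cap stands at the first stop (cap angle 0.53 to 0.75 rad), not pressed (within 1.5 mm of its closed height), for 0.7 s (angle between the x axis of cap and the x axis of boiler, either way round between 0.53 and 0.75 rad and z of cap in the frame of boiler between 0.1585 and 0.1625 m), for 0.7 s.
2. the cap, still in the neck, is turned past the stop to at least 1.2 rad (angle between the x axis of cap and the x axis of boiler, either way round above 1.2 rad and z of cap in the frame of boiler below 0.17 m and horizontal distance between cap and boiler below 0.006 m), for 0.05 s.
At the end, for the whole second after the job is handed in: The cap stands upright (within 0.1 rad) and at rest on the tray's floor: its origin within 60 mm of the tray's centre and 1 to 8 mm above the tray's underside (horizontal distance between cap and tray below 0.06 m and z of cap in the frame of tray between 0.001 and 0.008 m and angle between cap's own z axis and vertical below 0.1 rad and linear speed of cap below 0.02 m/s and angular speed of cap below 0.2 rad/s); the robot touches nothing.
It fails at once if the cap is forced: more than 35 N between the cap and the boiler (contact force between cap and boiler above 35 N).
It fails at once if the cap is dropped or banged into the tray: it comes down on the tray's floor (last 20 mm) at over 0.5 m/s (horizontal distance between cap and tray below 0.07 m and z of cap in the frame of tray below 0.024 m and linear speed of cap above 0.5 m/s).
It fails at once if a bystander is moved by more than 30 mm (distance of any of jar_rasp, jar_jam, jar_tall, jar_peach, band, ladle, bowl from where it was at the start of the episode above 0.03 m).
It also fails if it takes over 69 s, if anything falls off the work surface, if the arm or the gripper's body presses on something with over 40 N, if the wrist force passes 120 N, or if a joint passes its speed limit or range.

## Working session

There is one attempt and no reset: what is moved stays moved. The work goes in short steps, Python scripts to look and compute and a tool call to move; the robot and the scene stay as the last step left them, time stands still between calls to the robot, and variables do not carry over. Pictures are saved under pics/ and viewed, at most 10 in all, crops included, and the job is handed in when it is done.

Besides the shell and the picture viewer there is one more tool, called after "Emit:" as a command line: name --argument value ..., lists and objects as JSON in quotes. arm_command: Moves the arm, as the interface text tells. Its arguments: {"type":"object","properties":{"linear":{"type":"array","items":{"type":"array","items":{"type":"number"}}},"twist":{"type":"array","items":{"type":"array","items":{"type":"number"}}},"gripper":{"type":"array","items":{"type":"number"}},"force":{"type":"number"}},"required":["linear","twist","gripper"]}

```bash
mkdir -p pics; cat > h.py <<'E'
import numpy as np, cv2
from bench import status, viewer, job, spotter
def w(im,r,c,d=None):
    """pixel row,col -> world (pinhole) by depth"""
    if d is None:
        p=im["depth"][max(0,int(r)-2):int(r)+3,max(0,int(c)-2):int(c)+3]; p=p[p>0]; d=np.median(p) if p.size else 0
    v=np.array([(c-im["cx"])/im["fx"]*d,(r-im["cy"])/im["fy"]*d,d])
    return np.array(im["position"])+np.array(im["attitude"])@v
def cloud(im):
    d=im["depth"]; r,c=np.mgrid[0:d.shape[0],0:d.shape[1]]
    v=np.stack([(c-im["cx"])/im["fx"]*d,(r-im["cy"])/im["fy"]*d,d],-1)
    return v@np.array(im["attitude"]).T+np.array(im["position"])
def save(im,name,box=None,s=1):
    p=im["pixels"][:,:,::-1]
    if box: p=p[box[1]:box[3],box[0]:box[2]]
    cv2.imwrite("pics/"+name,cv2.resize(p,None,fx=s,fy=s,interpolation=cv2.INTER_CUBIC))
E
python3 - <<'E'
from h import *
np.set_printoptions(precision=4,suppress=True)
ims={n:viewer.get_image(n) for n in("scene","side")}
save(ims["scene"],"scene.png");save(ims["side"],"side.png")
for n,im in ims.items():
    print(n,im["position"],im["fx"])
    for t in("cap","bar","boiler","neck","tray","bowl"):
        for o in spotter.place_of(t,im)[:3]:
            r,c=o["point"];print(t,np.round([r,c],1),round(o["conf"],2),w(im,r,c))
E
```

```text
scene [1.5287 0.5203 0.9217] 491.04505961294916
cap [175.8 253.2] 0.75 [ 0.553  -0.1755  0.1881]
cap [185.4 286.8] 0.66 [0.6622 0.0001 0.2708]
bar [161.3 250.4] 0.64 [ 0.5308 -0.1972  0.2183]
bar [170.1 289.8] 0.43 [0.6924 0.0275 0.3382]
boiler [218.  255.2] 0.74 [ 0.6037 -0.1435  0.0835]
neck [173.5 252.5] 0.92 [ 0.5511 -0.1786  0.1938]
tray [260.  363.1] 0.88 [0.5419 0.1687 0.0045]
bowl [190.5 204.9] 0.72 [ 0.4982 -0.4114  0.0337]
side [ 0.1593 -1.0981  0.7864] 471.818100949293
cap [308.6 280.2] 0.83 [ 0.3043 -0.2593  0.0375]
cap [236.8 362.9] 0.73 [ 0.5165 -0.2419  0.1793]
bar [281.  272.1] 0.93 [ 0.2994 -0.2106  0.0837]
bar [216.  362.6] 0.92 [ 0.5272 -0.2121  0.2171]
boiler [285.1 361.2] 0.66 [ 0.4906 -0.2997  0.0871]
boiler [177.9 288.4] 0.61 [0.5082 0.4807 0.0025]
boiler [360.8 367.3] 0.17 [ 0.4488 -0.4425  0.0028]
tray [217.4 319. ] 0.57 [0.5303 0.1631 0.002 ]
bowl [357.5 370. ] 0.83 [ 0.4576 -0.4362  0.003 ]
```

View pics/scene.png

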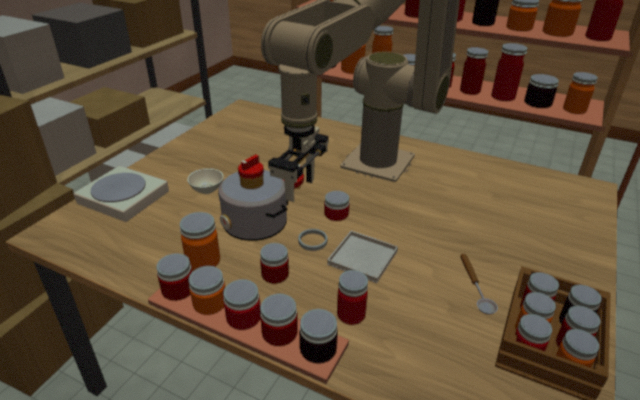

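View pics/side.png

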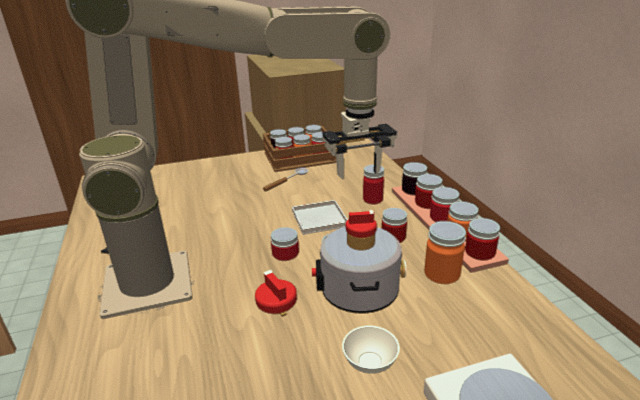

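The cap in the boiler's neck is at side (362,225) and scene (251,172). A larger look-alike lies on the table at side (276,290). The boiler's cap fits, since it is the closed one in the neck. I'll confirm it in a crop and measure.

```bash
python3 - <<'E'
from h import *
np.set_printoptions(precision=4,suppress=True)
for n in("side","scene"):
    im=viewer.get_image(n)
    if n=="side": save(im,"crop.png",(240,190,440,330),4)
    P=cloud(im); rgb=im["pixels"].astype(int)
    near=(np.hypot(P[...,0]-.535,P[...,1]+.205)<.14)&(im["depth"]>0)
    red=(rgb[...,0]>110)&(rgb[...,1]<70)&near
    def circ(q):
        A=np.c_[2*q,np.ones(len(q))];s=np.linalg.lstsq(A,(q**2).sum(1),rcond=None)[0];return s[:2],np.sqrt(s[2]+s[:2]@s[:2])
    top=near&(abs(P[...,2]-.14)<.006)&~red
    hs=np.histogram(P[near][:,2],bins=np.arange(0,.25,.01));print(n,hs[0])
    q=P[top][:,:2]
    (c,rad),ang=cv2.minEnclosingCircle(q.astype(np.float32)),0
    print("tank top enc",c,rad,len(q))
    wall=near&(P[...,2]>.03)&(P[...,2]<.07)
    print("wall circ",circ(P[wall][:,:2]),wall.sum())
    bt=red&(P[...,2]>.205); b=P[bt]
    print("bar",b.mean(0),b[:,2].max(),cv2.minAreaRect(b[:,:2].astype(np.float32)),len(b))
    wh=near&(rgb.min(-1)>170)&(P[...,2]>.2);print("white",P[wh].mean(0) if wh.any() else None,wh.sum())
    for k,m in(("black handle",(rgb.max(-1)<50)&near&(P[...,2]>.06)&(P[...,2]<.12)),):
        if m.any(): 
            cc=cv2.connectedComponentsWithStats(m.astype(np.uint8))
            for i in range(1,cc[0]):
                if cc[2][i,4]>15: print(k,cc[3][i],P[cc[1]==i].mean(0),cc[2][i,4])
    tr=(rgb.min(-1)>100)&(np.hypot(P[...,0]-.535,P[...,1]-.166)<.13)&(P[...,2]>.012)&(P[...,2]<.03)
    if tr.any(): print("tray rim",cv2.minAreaRect(P[tr][:,:2].astype(np.float32)),tr.sum())
    for t in("jar_rasp","jar_jam","jar_tall","jar_peach","band","ladle"):
        for o in spotter.place_of(t,im)[:2]:
            r,cc=o["point"];print(t,np.round([r,cc]),round(o["conf"],2),w(im,r,cc))
E
```

```text
side [ 650  230  266  270  284  307  363  215  237  398  281  278  481 1867
  161  102   94   86  100  295   88  100   93    0]
tank top enc (0.5250592827796936, -0.20907674729824066) 0.09112875163555145 1726
wall circ (array([ 0.5286, -0.1943]), np.float64(0.10957492510328981)) 1224
bar [ 0.5233 -0.2092  0.2196] 0.22456834105900791 ((0.5244759917259216, -0.20890112221240997), (0.011542134918272495, 0.05726308375597), 76.970947265625) 88
white [ 0.5485 -0.2117  0.2243] 7
black handle [318.7011 270.5747] [ 0.4214 -0.189   0.0678] 87
black handle [364.2661 287.1855] [ 0.4911 -0.3171  0.0943] 124
tray rim ((0.5304263830184937, 0.13719439506530762), (0.1986948847770691, 0.15025903284549713), 88.1964340209961) 205
jar_rasp [256. 284.] 0.63 [ 0.3683 -0.0339  0.021 ]
jar_jam [234. 393.] 0.65 [ 0.6877 -0.0576  0.0382]
jar_tall [196. 371.] 0.8 [0.7221 0.1882 0.0306]
jar_peach [272. 441.] 0.84 [ 0.723  -0.2664  0.0395]
band [215. 362.] 0.34 [ 0.5267 -0.2118  0.2192]
ladle [179. 288.] 0.8 [0.5035 0.466  0.0047]
scene [ 644  152  148  174  178  180  181  163  168  273  180  185  313 1089
  231   68   73   56   76  194   64   51   68    0]
tank top enc (0.5298446416854858, -0.19860640168190002) 0.09294941276311874 1118
wall circ (array([ 0.5212, -0.212 ]), np.float64(0.10837082795653115)) 713
bar [ 0.5207 -0.2011  0.2236] 0.22583149682445225 ((0.5236672163009644, -0.2020479440689087), (0.014141160994768143, 0.04841659590601921), 79.36740112304688) 35
white None 0
black handle [276.5593 212.161 ] [ 0.5599 -0.0983  0.0913] 118
tray rim ((0.5301629304885864, 0.13869912922382355), (0.19875545799732208, 0.14912624657154083), 85.72866821289062) 90
jar_rasp [214. 336.] 0.75 [0.4152 0.0252 0.0334]
jar_jam [274. 272.] 0.6 [ 0.7403 -0.0059  0.0387]
jar_tall [314. 352.] 0.67 [0.772  0.2339 0.0425]
jar_peach [258. 202.] 0.65 [ 0.7862 -0.1947  0.053 ]
band [239. 312.] 0.68 [ 0.5176 -0.0039 -0.0023]
ladle [280. 474.] 0.7 [0.4879 0.4616 0.0138]
```

View pics/crop.png

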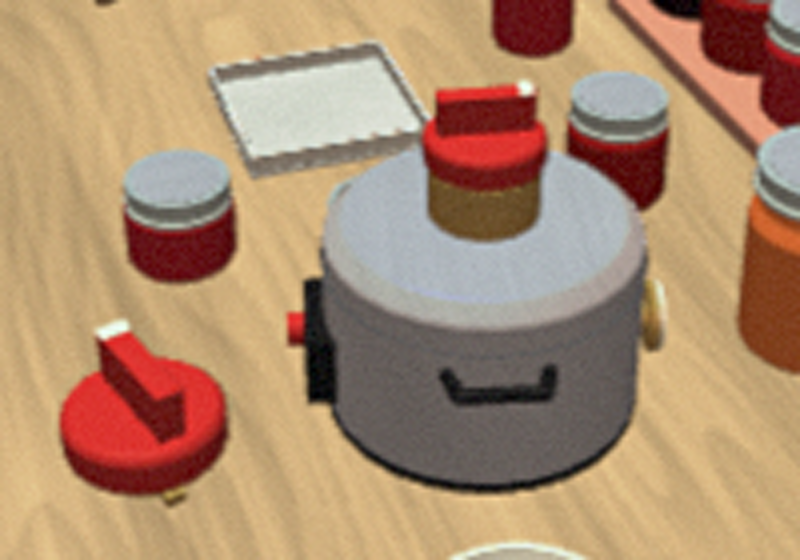

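The crop shows the neck cap (disc about 120 px wide) is smaller than the loose one (about 165 px). The neck cap is the one for the job, and its bar yaw is about -0.21, with the boiler yaw about -0.3. I'll move above it.

Emit:
arm_command --linear '[[0,0,-40],[-15,20,-11],[-15,30,0],[-15,40,0],[-15,40,0],[-15,40,0],[0,36,0],[0,0,0],[0,0,0],[0,0,0],[0,0,0]]' --twist '[[0,0,0],[0,0,0],[0,0,0],[0,0,0],[0,0,0],[0,0,0],[0,0,0],[0,0,0.11],[0,0,0.1],[0,0,0],[0,0,0]]' --gripper '[0,0,0,0,0,0,0,0,0,0,0]' --force 30

```text
time_s: 2.5
ee_pos: [0.806, -0.075, 0.2698]
orientation: [[0.206, 0.979, 0.0], [0.979, -0.206, -0.0], [0.0, 0.0, -1.0]]
contact_force: [0.6, 0.6, 0.9]
finger_gap: 0.093
finger_force: 0.0
```

```bash
python3 - <<'E'
from h import *
np.set_printoptions(precision=4,suppress=True)
s=status.get_state();print(s["ee_pos"],s["orientation"],s["contact_force"],s["time_s"])
im=viewer.get_image("wrist");save(im,"wrist.png")
f=im["fx"];R=np.array(im["attitude"]);C=np.array(im["position"]);print(C,f)
def ray(r,c):
    x,y=c-im["cx"],r-im["cy"];rr=np.hypot(x,y);t=rr/f
    return np.stack([np.sin(t)*x/np.maximum(rr,1e-9),np.sin(t)*y/np.maximum(rr,1e-9),np.cos(t)],-1)
def atz(r,c,z):
    v=ray(np.asarray(r,float),np.asarray(c,float))@R.T; return C+v*((z-C[2])/v[...,2])[...,None]
for t,z in(("bar",.211),("cap",.16),("neck",.175)):
    for o in spotter.place_of(t,im)[:3]:
        r,c=o["point"];print(t,np.round([r,c]),round(o["conf"],2),atz(r,c,z))
d=im["depth"];rr,cc=np.mgrid[0:400,0:640];v=ray(rr.astype(float),cc.astype(float));P=C+(v/np.maximum(v[...,2:],.05)*d[...,None])@R.T
rgb=im["pixels"].astype(int);red=(rgb[...,0]>90)&(rgb[...,1]<70)&(d>0)&(np.hypot(P[...,0]-.5245,P[...,1]+.206)<.06)
b=P[red&(P[...,2]>.217)];print("bar",len(b),b.mean(0),cv2.minAreaRect(b[:,:2].astype(np.float32)))
b=P[red&(P[...,2]>.18)];print("disc",len(b),cv2.minEnclosingCircle(b[:,:2].astype(np.float32)))
E
```

```text
[ 0.806  -0.075   0.2698] [[ 0.2055  0.9786  0.0002]
 [ 0.9786 -0.2055 -0.    ]
 [ 0.      0.0002 -1.    ]] [0.5837 0.6066 0.863 ] 2.5
[ 0.8219 -0.0003  0.4366] 309.70691628693146
bar 0 [nan nan nan] ((0.0, 0.0), (0.0, 0.0), 0.0)
disc 0 ((0.0, 0.0), 0.0)<stdin>:16: RuntimeWarning: Mean of empty slice.
  ret = um.true_divide(
```

View pics/wrist.png

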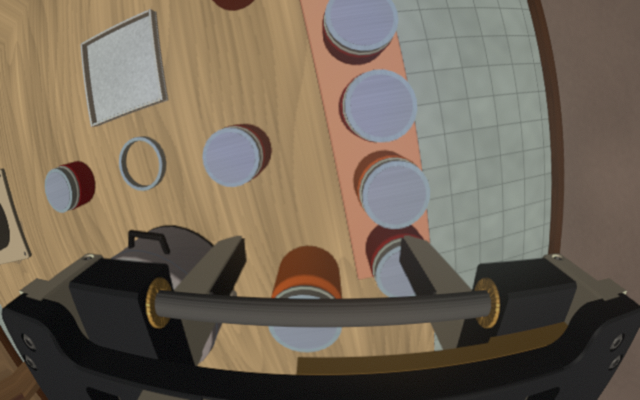

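The tool's x axis started along world y, so I went the wrong way. Nothing was touched. Correcting.

Emit:
arm_command --linear '[[-20,-28,0],[-27,-36,0],[-27,-36,0],[-27,-36,0],[-27,-36,0],[-27,-36,0],[-21,-27,0],[-10,-13.6,0],[0,0,0],[0,0,0]]' --twist '[[0,0,0],[0,0,0],[0,0,0],[0,0,0],[0,0,0],[0,0,0],[0,0,0],[0,0,0],[0,0,0.14],[0,0,0.14]]' --gripper '[0,0,0,0,0,0,0,0,0,0]'

```text
time_s: 3.7
ee_pos: [0.5233, -0.2055, 0.2706]
orientation: [[0.476, 0.88, 0.002], [0.88, -0.476, -0.001], [0.0, 0.002, -1.0]]
contact_force: [-0.6, 0.3, -0.1]
finger_gap: 0.0927
finger_force: 0.0
```

Emit:
arm_command --linear '[[0,0,0],[0,0,0],[0,0,0],[0,0,0],[0,0,0],[0,0,0],[0,0,0],[0,0,0],[0,0,0],[0,0,0],[0,0,0]]' --twist '[[0,0,0.14],[0,0,0.14],[0,0,0.14],[0,0,0.14],[0,0,0.14],[0,0,0.14],[0,0,0.14],[0,0,0.14],[0,0,0.14],[0,0,0.03],[0,0,0]]' --gripper '[0,0,0,0,0,0,0,0,0,0,0]'

```text
time_s: 4.8
ee_pos: [0.5239, -0.205, 0.2702]
orientation: [[0.978, -0.207, 0.001], [-0.207, -0.978, -0.0], [0.001, 0.0, -1.0]]
contact_force: [-0.4, 0.1, -0.1]
finger_gap: 0.093
finger_force: 0.0
```

```bash
cat >> h.py <<'E'
def wrist():
    im=viewer.get_image("wrist");f=im["fx"];R=np.array(im["attitude"]);C=np.array(im["position"])
    def ray(r,c):
        x,y=c-im["cx"],r-im["cy"];q=np.hypot(x,y)+1e-9;t=q/f
        return np.stack([np.sin(t)*x/q,np.sin(t)*y/q,np.cos(t)],-1)
    def atz(r,c,z):
        v=ray(float(r),float(c))@R.T; return C+v*(z-C[2])/v[2]
    r,c=np.mgrid[0:400,0:640].astype(float);v=ray(r,c)
    P=C+(v/np.maximum(v[...,2:],.05)*im["depth"][...,None])@R.T
    return im,atz,P
E
python3 - <<'E'
from h import *
np.set_printoptions(precision=4,suppress=True)
s=status.get_state();print(s["ee_pos"],s["orientation"][0],s["qpos"],s["contact_force"],s["time_s"])
im,atz,P=wrist();save(im,"wrist2.png");d=im["depth"]
for t,z in(("bar",.211),("cap",.16),("neck",.175)):
    for o in spotter.place_of(t,im)[:3]:
        r,c=o["point"];print(t,np.round([r,c]),round(o["conf"],2),atz(r,c,z))
rgb=im["pixels"].astype(int);red=(rgb[...,0]>90)&(rgb[...,1]<70)&(d>0)&(np.hypot(P[...,0]-.5245,P[...,1]+.206)<.06)
b=P[red&(P[...,2]>.217)]
if len(b):print("bar",len(b),b.mean(0),cv2.minAreaRect(b[:,:2].astype(np.float32)))
b=P[red&(P[...,2]>.18)]
if len(b):print("disc",len(b),cv2.minEnclosingCircle(b[:,:2].astype(np.float32)))
E
```

```text
[ 0.5239 -0.205   0.2702] [ 0.9783 -0.2072  0.0009] [-0.4641  0.0121  1.5189 -0.      1.6097  1.3154] [-0.3696  0.0737 -0.0971] 4.8
bar [321. 354.] 0.85 [ 0.4206 -0.2133  0.211 ]
cap [298. 347.] 0.76 [ 0.4137 -0.2092  0.16  ]
cap [201. 324.] 0.7 [ 0.5226 -0.207   0.16  ]
bar 1273 [ 0.5245 -0.2056  0.2304] ((0.5264911651611328, -0.2053034007549286), (0.09572223573923111, 0.059709515422582626), 76.35746002197266)
disc 5890 ((0.5400968194007874, -0.20860566198825836), 0.050518617033958435)
```

View pics/wrist2.png

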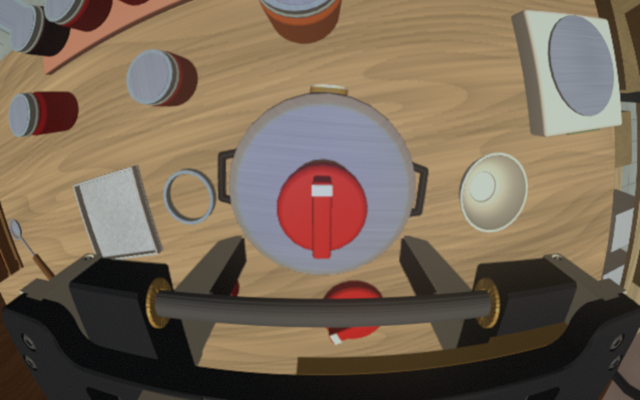

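The wrist view shows the cap bar vertical at column 322 (rows 178-257), between the fingers and well aligned. I'll compute the ends precisely.

```bash
python3 - <<'E'
from h import *
np.set_printoptions(precision=4,suppress=True)
im,atz,P=wrist()
a,b=atz(178,322,.224),atz(257.5,321.5,.224);print("bar ends",a,b,(a+b)/2,np.linalg.norm(a-b),np.arctan2(*(a-b)[1::-1]))
a,b=atz(177,222,.092),atz(190,424,.092);print("handles",a,b,(a+b)/2,np.linalg.norm(a-b),np.arctan2(-(a-b)[0],(a-b)[1]))
a,b=atz(207,277,.19),atz(207,367,.19);print("disc",(a+b)/2,np.linalg.norm(a-b))
g=[atz(r,c,.02) for r,c in((184,75),(167,133),(247,159),(262,96))];print("tray",np.array(g),np.mean(g,0))
E
```

```text
bar ends [ 0.5574 -0.2127  0.224 ] [ 0.4974 -0.1996  0.224 ] [ 0.5274 -0.2062  0.224 ] 0.06137335807589437 -0.21485232960710218
handles [ 0.5578 -0.0928  0.092 ] [ 0.4931 -0.3229  0.092 ] [ 0.5254 -0.2078  0.092 ] 0.239041431890997 -0.274186348124122
disc [ 0.5266 -0.2062  0.19  ] 0.07541760105983616
tray [[0.6063 0.2219 0.02  ]
 [0.5998 0.0785 0.02  ]
 [0.4641 0.079  0.02  ]
 [0.4573 0.2411 0.02  ]] [0.5319 0.1551 0.02  ]
```

Emit:
arm_command --linear '[[2.4,1,15],[0,0,20],[0,0,20],[0,0,10],[0,0,3],[0,0,0],[0,0,0],[0,0,0],[0,0,0],[0,0,0]]' --twist '[[0,0,0],[0,0,0],[0,0,0],[0,0,0],[0,0,0],[0,0,0],[0,0,0],[0,0,0],[0,0,0],[0,0,0]]' --gripper '[0,0,0,0,0,0.4,0.6,0.8,1,1]' --force 45

```text
time_s: 6.05
ee_pos: [0.5265, -0.2067, 0.2022]
orientation: [[0.978, -0.208, 0.001], [-0.208, -0.978, -0.0], [0.001, 0.0, -1.0]]
contact_force: [-0.2, -1.0, 0.7]
finger_gap: 0.0579
finger_force: 0.0
```

Emit:
arm_command --linear '[[0,0,0],[0,0,0],[0,0,0],[0,0,0],[0,0,0]]' --twist '[[0,0,0],[0,0,0],[0,0,0],[0,0,0],[0,0,0]]' --gripper '[1,1,1,1,1]'

```text
time_s: 6.55
ee_pos: [0.5262, -0.2066, 0.2016]
orientation: [[0.978, -0.208, -0.0], [-0.208, -0.978, -0.0], [-0.0, 0.0, -1.0]]
contact_force: [0.5, 1.5, -0.6]
finger_gap: 0.0179
finger_force: 0.3
```

```bash
cat > st.py <<'E'
from h import *
s=status.get_state();o=np.array(s["orientation"])
print("t %.2f"%s["time_s"],"pos",np.round(s["ee_pos"],4),"yaw %.3f"%np.arctan2(o[1,0],o[0,0]),"F",np.round(s["contact_force"],1),"M",np.round(s["wrist_torque"],2),"gap",s["finger_gap"],s["finger_force"])
E
python3 st.py
```

```text
t 6.55 pos [ 0.5262 -0.2066  0.2016] yaw -0.209 F [ 0.5  1.5 -0.6] M [ 0.17  0.08 -0.05] gap 0.017879847424409734 0.2904006466269493
```

Emit:
arm_command --linear '[[0,0,0],[0,0,0],[0,0,0]]' --twist '[[0,0,0],[0,0,0],[0,0,0]]' --gripper '[1,1,1]'

```text
time_s: 6.85
ee_pos: [0.5263, -0.2065, 0.2017]
orientation: [[0.978, -0.208, 0.0], [-0.208, -0.978, 0.0], [0.0, -0.0, -1.0]]
contact_force: [-0.9, 0.9, 1.2]
finger_gap: 0.0139
finger_force: 44.9
```

```bash
python3 st.py
```

```text
t 6.85 pos [ 0.5263 -0.2065  0.2017] yaw -0.209 F [-0.9  0.9  1.2] M [ 0.21  0.12 -0.05] gap 0.013929373904457927 44.89658832550049
```

Emit:
arm_command --linear '[[0,0,0],[0,0,0],[0,0,0],[0,0,0],[0,0,0],[0,0,0],[0,0,0],[0,0,0]]' --twist '[[0,0,-0.06],[0,0,-0.06],[0,0,-0.06],[0,0,-0.06],[0,0,-0.06],[0,0,-0.06],[0,0,-0.06],[0,0,0]]' --gripper '[1,1,1,1,1,1,1,1]'

```text
time_s: 7.65
ee_pos: [0.5262, -0.2064, 0.2017]
orientation: [[0.978, 0.21, -0.0], [0.21, -0.978, 0.0], [-0.0, -0.0, -1.0]]
contact_force: [-1.0, 0.8, 1.4]
finger_gap: 0.0135
finger_force: 44.9
```

```bash
python3 st.py
```

```text
t 7.65 pos [ 0.5262 -0.2064  0.2017] yaw 0.212 F [-1.   0.8  1.4] M [ 0.33  0.23 -0.02] gap 0.013510453703751167 44.89969074726105
```

Emit:
arm_command --linear '[[0,0,0],[0,0,0],[0,0,0],[0,0,0]]' --twist '[[0,0,-0.02],[0,0,-0.02],[0,0,-0.02],[0,0,0]]' --gripper '[1,1,1,1]'

```text
time_s: 8.05
ee_pos: [0.5261, -0.2064, 0.2017]
orientation: [[0.963, 0.268, -0.0], [0.268, -0.963, 0.0], [-0.0, -0.0, -1.0]]
contact_force: [-2.2, 3.0, 1.9]
finger_gap: 0.0134
finger_force: 44.9
```

```bash
python3 st.py
```

```text
t 8.05 pos [ 0.5261 -0.2064  0.2017] yaw 0.271 F [-2.2  3.   1.9] M [ 0.61  0.46 -0.09] gap 0.013378240005046619 44.90244805812836
```

Emit:
arm_command --linear '[[0,0,0],[0,0,0],[0,0,0]]' --twist '[[0,0,-0.02],[0,0,-0.02],[0,0,0]]' --gripper '[1,1,1]'

```text
time_s: 8.35
ee_pos: [0.526, -0.2059, 0.2016]
orientation: [[0.952, 0.307, -0.001], [0.307, -0.952, 0.001], [-0.0, -0.001, -1.0]]
contact_force: [-2.7, 5.2, 3.8]
finger_gap: 0.0133
finger_force: 45.0
```

```bash
python3 st.py
```

```text
t 8.35 pos [ 0.526  -0.2059  0.2016] yaw 0.312 F [-2.7  5.2  3.8] M [ 1.22  0.69 -0.25] gap 0.013335207793447492 44.96070206165314
```

Emit:
arm_command --linear '[[0,0,0],[0,0,0]]' --twist '[[0,0,-0.02],[0,0,0]]' --gripper '[1,1]'

```text
time_s: 8.55
ee_pos: [0.5259, -0.2057, 0.2016]
orientation: [[0.945, 0.326, -0.001], [0.326, -0.945, 0.002], [-0.0, -0.002, -1.0]]
contact_force: [-3.5, 6.4, 3.9]
finger_gap: 0.0137
finger_force: 45.0
```

```bash
python3 st.py
```

```text
t 8.55 pos [ 0.5259 -0.2057  0.2016] yaw 0.332 F [-3.5  6.4  3.9] M [ 1.51  0.76 -0.25] gap 0.013690241978183535 45.00048279762268
```

Force and torque rise from yaw ≈0.29, which is the first stop. I'll ease back slightly and dwell.

Emit:
arm_command --linear '[[0,0,0],[0,0,0],[0,0,0],[0,0,0],[0,0,0],[0,0,0],[0,0,0],[0,0,0],[0,0,0],[0,0,0],[0,0,0],[0,0,0]]' --twist '[[0,0,0.03],[0,0,0],[0,0,0],[0,0,0],[0,0,0],[0,0,0],[0,0,0],[0,0,0],[0,0,0],[0,0,0],[0,0,0],[0,0,0]]' --gripper '[1,1,1,1,1,1,1,1,1,1,1,1]'

```text
time_s: 9.75
ee_pos: [0.526, -0.2059, 0.2016]
orientation: [[0.955, 0.297, -0.001], [0.297, -0.955, 0.001], [-0.0, -0.001, -1.0]]
contact_force: [-3.0, 5.1, 3.9]
finger_gap: 0.0137
finger_force: 44.9
```

```bash
python3 st.py; python3 - <<'E'
from h import *
im=viewer.get_image("side");save(im,"dw.png",(300,190,420,310),5)
E
```

```text
t 9.75 pos [ 0.526  -0.2059  0.2016] yaw 0.302 F [-3.   5.1  3.9] M [ 1.24  0.73 -0.12] gap 0.013697444636211809 44.92412209510803
```

View pics/dw.png

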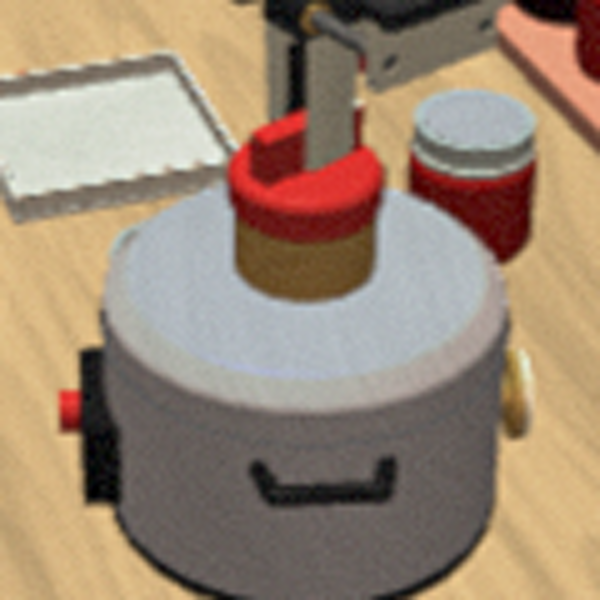

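Dwell done: the cap is up at the stop. I'll back off the lug, then press in small steps.

Emit:
arm_command --linear '[[0,0,0],[0,0,1],[0,0,1],[0,0,1],[0,0,0]]' --twist '[[0,0,0.03],[0,0,0],[0,0,0],[0,0,0],[0,0,0]]' --gripper '[1,1,1,1,1]'

```text
time_s: 10.3
ee_pos: [0.5263, -0.2063, 0.1989]
orientation: [[0.963, 0.269, 0.0], [0.269, -0.963, 0.0], [0.0, -0.0, -1.0]]
contact_force: [-3.2, 4.7, 4.4]
finger_gap: 0.0137
finger_force: 44.9
```

```bash
python3 st.py
```

```text
t 10.30 pos [ 0.5263 -0.2063  0.1989] yaw 0.272 F [-3.2  4.7  4.4] M [ 0.96  0.69 -0.07] gap 0.013676542184909992 44.91499722003937
```

Emit:
arm_command --linear '[[0,0,1],[0,0,1],[0,0,0]]' --twist '[[0,0,0],[0,0,0],[0,0,0]]' --gripper '[1,1,1]'

```text
time_s: 10.6
ee_pos: [0.5263, -0.2063, 0.1971]
orientation: [[0.963, 0.269, 0.0], [0.269, -0.963, 0.0], [0.0, -0.0, -1.0]]
contact_force: [-3.5, 4.8, 5.4]
finger_gap: 0.0139
finger_force: 44.9
```

```bash
python3 st.py
```

```text
t 10.60 pos [ 0.5263 -0.2063  0.1971] yaw 0.272 F [-3.5  4.8  5.4] M [ 1.06  0.79 -0.08] gap 0.013900694977992328 44.91758644580841
```

Emit:
arm_command --linear '[[0,0,1],[0,0,1],[0,0,0]]' --twist '[[0,0,0],[0,0,0],[0,0,0]]' --gripper '[1,1,1]'

```text
time_s: 10.9
ee_pos: [0.5263, -0.2063, 0.1953]
orientation: [[0.963, 0.269, 0.0], [0.269, -0.963, 0.0], [0.0, -0.0, -1.0]]
contact_force: [-3.3, 5.8, 6.4]
finger_gap: 0.0136
finger_force: 44.9
```

```bash
python3 st.py
```

```text
t 10.90 pos [ 0.5263 -0.2063  0.1953] yaw 0.272 F [-3.3  5.8  6.4] M [ 1.1   0.89 -0.09] gap 0.013626840280727541 44.919859170913696
```

Emit:
arm_command --linear '[[0,0,1],[0,0,0]]' --twist '[[0,0,0],[0,0,0]]' --gripper '[1,1]'

```text
time_s: 11.1
ee_pos: [0.5263, -0.2063, 0.1943]
orientation: [[0.963, 0.269, 0.0], [0.269, -0.963, 0.0], [0.0, -0.0, -1.0]]
contact_force: [-3.5, 4.8, 7.5]
finger_gap: 0.0139
finger_force: 44.9
```

```bash
python3 st.py
```

```text
t 11.10 pos [ 0.5263 -0.2063  0.1943] yaw 0.272 F [-3.5  4.8  7.5] M [ 1.1   1.   -0.06] gap 0.013920412656189022 44.92186188697815
```

Emit:
arm_command --linear '[[0,0,1],[0,0,0]]' --twist '[[0,0,0],[0,0,0]]' --gripper '[1,1]'

```text
time_s: 11.3
ee_pos: [0.5263, -0.2063, 0.1935]
orientation: [[0.963, 0.269, 0.0], [0.269, -0.963, 0.0], [0.0, -0.0, -1.0]]
contact_force: [-4.0, 5.1, 7.4]
finger_gap: 0.0137
finger_force: 44.9
```

```bash
python3 st.py
```

```text
t 11.30 pos [ 0.5263 -0.2063  0.1935] yaw 0.272 F [-4.   5.1  7.4] M [ 1.12  0.91 -0.1 ] gap 0.01372402510943018 44.92285072803497
```

Emit:
arm_command --linear '[[0,0,1],[0,0,0]]' --twist '[[0,0,0],[0,0,0]]' --gripper '[1,1]'

```text
time_s: 11.5
ee_pos: [0.5264, -0.2063, 0.1925]
orientation: [[0.963, 0.269, 0.0], [0.269, -0.963, 0.0], [0.001, -0.0, -1.0]]
contact_force: [-4.0, 5.3, 8.5]
finger_gap: 0.0138
finger_force: 44.9
```

```bash
python3 st.py
```

```text
t 11.50 pos [ 0.5264 -0.2063  0.1925] yaw 0.272 F [-4.   5.3  8.5] M [ 1.18  1.04 -0.06] gap 0.013784400992286507 44.92314040660858
```

Emit:
arm_command --linear '[[0,0,1],[0,0,0]]' --twist '[[0,0,0],[0,0,0]]' --gripper '[1,1]'

```text
time_s: 11.7
ee_pos: [0.5264, -0.2063, 0.1916]
orientation: [[0.963, 0.269, 0.001], [0.269, -0.963, 0.0], [0.001, 0.0, -1.0]]
contact_force: [-4.7, 5.3, 8.8]
finger_gap: 0.0133
finger_force: 44.9
```

```bash
python3 st.py
```

```text
t 11.70 pos [ 0.5264 -0.2063  0.1916] yaw 0.272 F [-4.7  5.3  8.8] M [ 1.1   1.03 -0.01] gap 0.013255948635293346 44.92351055145264
```

Emit:
arm_command --linear '[[0,0,1],[0,0,0]]' --twist '[[0,0,0],[0,0,0]]' --gripper '[1,1]'

```text
time_s: 11.9
ee_pos: [0.5264, -0.2063, 0.1906]
orientation: [[0.963, 0.269, 0.001], [0.269, -0.963, 0.0], [0.001, -0.0, -1.0]]
contact_force: [-3.8, 6.5, 8.5]
finger_gap: 0.0134
finger_force: 44.9
```

Emit:
arm_command --linear '[[0,0,1],[0,0,0]]' --twist '[[0,0,0],[0,0,0]]' --gripper '[1,1]'

```text
time_s: 12.1
ee_pos: [0.5264, -0.2063, 0.1897]
orientation: [[0.963, 0.269, 0.001], [0.269, -0.963, 0.0], [0.001, 0.0, -1.0]]
contact_force: [-4.7, 5.6, 9.3]
finger_gap: 0.0137
finger_force: 44.9
```

Emit:
arm_command --linear '[[0,0,1],[0,0,0]]' --twist '[[0,0,0],[0,0,0]]' --gripper '[1,1]'

```text
time_s: 12.3
ee_pos: [0.5264, -0.2063, 0.1887]
orientation: [[0.963, 0.269, 0.001], [0.269, -0.963, 0.0], [0.001, 0.0, -1.0]]
contact_force: [-4.4, 6.1, 9.2]
finger_gap: 0.0133
finger_force: 44.9
```

Emit:
arm_command --linear '[[0,0,1],[0,0,0]]' --twist '[[0,0,0],[0,0,0]]' --gripper '[1,1]'

```text
time_s: 12.5
ee_pos: [0.5264, -0.2062, 0.1878]
orientation: [[0.963, 0.269, 0.001], [0.269, -0.963, 0.0], [0.001, 0.0, -1.0]]
contact_force: [-4.9, 5.6, 11.0]
finger_gap: 0.0134
finger_force: 44.9
```

Emit:
arm_command --linear '[[0,0,0.7],[0,0,0]]' --twist '[[0,0,0],[0,0,0]]' --gripper '[1,1]'

```text
time_s: 12.7
ee_pos: [0.5264, -0.2063, 0.1872]
orientation: [[0.963, 0.269, 0.001], [0.269, -0.963, 0.0], [0.001, 0.0, -1.0]]
contact_force: [-5.5, 7.0, 11.0]
finger_gap: 0.0136
finger_force: 44.9
```

Emit:
arm_command --linear '[[0,0,0.7],[0,0,0]]' --twist '[[0,0,0],[0,0,0]]' --gripper '[1,1]'

```text
time_s: 12.9
ee_pos: [0.5264, -0.2062, 0.1869]
orientation: [[0.963, 0.269, 0.001], [0.269, -0.963, 0.0], [0.001, 0.0, -1.0]]
contact_force: [-7.1, 6.9, 13.2]
finger_gap: 0.0136
finger_force: 45.0
```

Emit:
arm_command --linear '[[0,0,0.6],[0,0,0]]' --twist '[[0,0,0],[0,0,0]]' --gripper '[1,1]'

```text
time_s: 13.1
ee_pos: [0.5265, -0.2062, 0.1869]
orientation: [[0.963, 0.269, 0.001], [0.269, -0.963, -0.0], [0.001, 0.0, -1.0]]
contact_force: [-8.4, 9.4, 17.3]
finger_gap: 0.0134
finger_force: 45.0
```

```bash
python3 st.py
```

```text
t 13.10 pos [ 0.5265 -0.2062  0.1869] yaw 0.273 F [-8.4  9.4 17.3] M [ 1.59  1.82 -0.05] gap 0.013350078504671955 44.96898829936981
```

Bottomed at 14.8 mm. I'll ease off 0.6 mm, relieve the side load and turn on.

Emit:
arm_command --linear '[[-0.3,-0.5,-0.6],[0,0,0],[0,0,0],[0,0,0],[0,0,0]]' --twist '[[0,0,0],[0,0,-0.04],[0,0,-0.05],[0,0,-0.05],[0,0,0]]' --gripper '[1,1,1,1,1]'

```text
time_s: 13.6
ee_pos: [0.5261, -0.2061, 0.1869]
orientation: [[0.915, 0.402, 0.001], [0.402, -0.915, -0.0], [0.001, 0.001, -1.0]]
contact_force: [-5.7, 5.6, 12.5]
finger_gap: 0.0137
finger_force: 45.0
```

```bash
python3 st.py
```

```text
t 13.60 pos [ 0.5261 -0.2061  0.1869] yaw 0.414 F [-5.7  5.6 12.5] M [ 1.15  1.27 -0.06] gap 0.013698168490805324 44.95079576969147
```

Emit:
arm_command --linear '[[0,0,0],[0,0,0],[0,0,0],[0,0,0],[0,0,0],[0,0,0]]' --twist '[[0,0,-0.06],[0,0,-0.06],[0,0,-0.06],[0,0,-0.06],[0,0,-0.06],[0,0,0]]' --gripper '[1,1,1,1,1,1]'

```text
time_s: 14.2
ee_pos: [0.5258, -0.2058, 0.1869]
orientation: [[0.755, 0.655, 0.0], [0.655, -0.755, 0.0], [0.001, 0.0, -1.0]]
contact_force: [-7.2, 6.8, 13.8]
finger_gap: 0.0139
finger_force: 45.0
```

```bash
python3 st.py
```

```text
t 14.20 pos [ 0.5258 -0.2058  0.1869] yaw 0.715 F [-7.2  6.8 13.8] M [ 1.4   1.6  -0.11] gap 0.013946302025242538 44.962302446365356
```

Emit:
arm_command --linear '[[0,0,0],[0,0,0],[0,0,0],[0,0,0],[0,0,0],[0,0,0]]' --twist '[[0,0,-0.06],[0,0,-0.06],[0,0,-0.06],[0,0,-0.06],[0,0,-0.06],[0,0,0]]' --gripper '[1,1,1,1,1,1]'

```text
time_s: 14.8
ee_pos: [0.5256, -0.2055, 0.1869]
orientation: [[0.528, 0.849, 0.0], [0.849, -0.528, 0.001], [0.001, -0.0, -1.0]]
contact_force: [-8.2, 8.3, 14.6]
finger_gap: 0.0134
finger_force: 45.0
```

```bash
python3 st.py
```

```text
t 14.80 pos [ 0.5256 -0.2055  0.1869] yaw 1.015 F [-8.2  8.3 14.6] M [ 1.6   1.81 -0.05] gap 0.01335929112884618 44.975536465644836
```

Emit:
arm_command --linear '[[0.2,-0.8,-0.4],[0,0,0],[0,0,0],[0,0,0]]' --twist '[[0,0,0],[0,0,-0.03],[0,0,-0.03],[0,0,0]]' --gripper '[1,1,1,1]'

```text
time_s: 15.2
ee_pos: [0.5254, -0.2054, 0.1869]
orientation: [[0.477, 0.879, 0.001], [0.879, -0.477, -0.0], [0.0, 0.001, -1.0]]
contact_force: [-4.6, 6.0, 9.9]
finger_gap: 0.0135
finger_force: 45.0
```

```bash
python3 st.py
```

```text
t 15.20 pos [ 0.5254 -0.2054  0.1869] yaw 1.073 F [-4.6  6.   9.9] M [ 1.08  1.1  -0.05] gap 0.013463444200120212 44.95017170906067
```

Emit:
arm_command --linear '[[0,0,0],[0,0,0],[0,0,0]]' --twist '[[0,0,-0.02],[0,0,-0.02],[0,0,0]]' --gripper '[1,1,1]'

```text
time_s: 15.5
ee_pos: [0.5254, -0.2054, 0.1869]
orientation: [[0.442, 0.897, 0.001], [0.897, -0.442, -0.0], [0.0, 0.001, -1.0]]
contact_force: [-5.7, 5.7, 10.9]
finger_gap: 0.0138
finger_force: 45.0
```

```bash
python3 st.py
```

```text
t 15.50 pos [ 0.5254 -0.2054  0.1869] yaw 1.113 F [-5.7  5.7 10.9] M [ 1.12  1.16 -0.1 ] gap 0.01375759982165833 44.954007267951965
```

Emit:
arm_command --linear '[[0,0,0],[0,0,0],[0,0,0]]' --twist '[[0,0,-0.02],[0,0,-0.02],[0,0,0]]' --gripper '[1,1,1]'

```text
time_s: 15.8
ee_pos: [0.5254, -0.2054, 0.1869]
orientation: [[0.406, 0.914, 0.001], [0.914, -0.406, 0.0], [0.0, 0.001, -1.0]]
contact_force: [-5.4, 6.3, 11.0]
finger_gap: 0.0136
finger_force: 45.0
```

```bash
python3 st.py
```

```text
t 15.80 pos [ 0.5254 -0.2054  0.1869] yaw 1.153 F [-5.4  6.3 11. ] M [ 1.14  1.1  -0.33] gap 0.013602592796710103 45.02892315387726
```

Torque jumped, so the cap is at its hard end. I'll ease back 0.03 and lift.

Emit:
arm_command --linear '[[0,0,0],[0,0,-2],[0,0,-3],[0,0,-3],[0,0,-3],[0,0,-3],[0,0,0]]' --twist '[[0,0,0.03],[0,0,0],[0,0,0],[0,0,0],[0,0,0],[0,0,0],[0,0,0]]' --gripper '[1,1,1,1,1,1,1]'

```text
time_s: 16.5
ee_pos: [0.5256, -0.2054, 0.2003]
orientation: [[0.435, 0.901, 0.001], [0.901, -0.435, 0.0], [0.0, 0.001, -1.0]]
contact_force: [-0.4, 5.1, 5.6]
finger_gap: 0.0137
finger_force: 44.9
```

```bash
python3 st.py
```

```text
t 16.50 pos [ 0.5256 -0.2054  0.2003] yaw 1.121 F [-0.4  5.1  5.6] M [ 1.05 -0.01 -0.04] gap 0.013701326716331605 44.93312895298004
```

Emit:
arm_command --linear '[[0,0,-2],[0,0,-2],[0,0,0]]' --twist '[[0,0,0],[0,0,0],[0,0,0]]' --gripper '[1,1,1]'

```text
time_s: 16.8
ee_pos: [0.5252, -0.2055, 0.2036]
orientation: [[0.435, 0.9, -0.0], [0.9, -0.435, 0.0], [0.0, -0.0, -1.0]]
contact_force: [1.0, 4.5, 2.6]
finger_gap: 0.0133
finger_force: 44.9
```

```bash
python3 st.py
```

```text
t 16.80 pos [ 0.5252 -0.2055  0.2036] yaw 1.121 F [1.  4.5 2.6] M [ 0.93 -0.14  0.03] gap 0.013299571840995542 44.92866039276123
```

Emit:
arm_command --linear '[[0,0,-3],[0,0,-3],[0,0,-3],[0,0,-5],[0,0,-10],[0,0,-15],[0,0,-15],[0,0,0],[0,0,0]]' --twist '[[0,0,0],[0,0,0],[0,0,0],[0,0,0],[0,0,0],[0,0,0],[0,0,0],[0,0,0],[0,0,0]]' --gripper '[1,1,1,1,1,1,1,1,1]'

```text
time_s: 17.7
ee_pos: [0.5256, -0.2059, 0.2587]
orientation: [[0.435, 0.9, 0.002], [0.9, -0.435, -0.001], [-0.0, 0.002, -1.0]]
contact_force: [0.5, -0.1, -2.2]
finger_gap: 0.0134
finger_force: 44.9
```

```bash
python3 st.py; python3 - <<'E'
from h import *
im=viewer.get_image("side");save(im,"lift.png",(240,140,440,290),4)
np.set_printoptions(precision=4,suppress=True)
P=cloud(im);rgb=im["pixels"].astype(int)
m=(np.hypot(P[...,0]-.535,P[...,1]-.16)<.1)&(P[...,2]>.0005)&(P[...,2]<.03)
print(cv2.minAreaRect(P[m][:,:2].astype(np.float32)),m.sum(), np.percentile(P[m][:,2],[5,50,95]))
for r,c in((0,0),): pass
for n in("side","scene"):
    im=viewer.get_image(n)
    for o in spotter.boxes_of("tray",im)[:1]: print(n,o["extent"])
    for o in spotter.place_of("tray",im)[:1]:
        print(n,o["point"],w(im,*o["point"]))
E
```

```text
t 17.70 pos [ 0.5256 -0.2059  0.2587] yaw 1.121 F [ 0.5 -0.1 -2.2] M [0.   0.01 0.01] gap 0.013370066172438615 44.9186897277832
((0.5323434472084045, 0.15102724730968475), (0.17492589354515076, 0.1930234581232071), 86.05072784423828) 1267 [0.0009 0.0041 0.0187]
side [293.3, 199.0, 348.8, 235.3]
side [219.7, 318.4] [0.5245 0.151  0.0013]
scene [327.6, 232.0, 397.9, 283.1]
scene [256.8, 363.1] [0.5277 0.1629 0.0029]
```

View pics/lift.png

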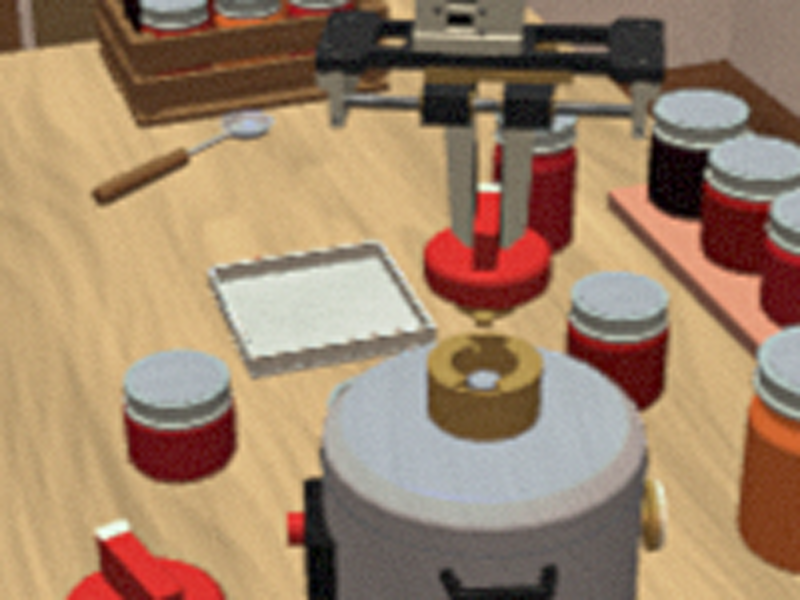

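The cap is clear of the neck, hanging at crop (487,260). Over to the tray.

Emit:
arm_command --linear '[[12,-6,0],[24,-11,0],[35,-16,0],[40,-18,0],[40,-19,0],[40,-19,0],[40,-19,0],[38,-18,0],[32,-15,0],[20,-9,0],[9,-4,0],[0,0,0]]' --twist '[[0,0,0],[0,0,0],[0,0,0],[0,0,0],[0,0,0],[0,0,0],[0,0,0],[0,0,0],[0,0,0],[0,0,0],[0,0,0],[0,0,0]]' --gripper '[1,1,1,1,1,1,1,1,1,1,1,1]'

```text
time_s: 19.25
ee_pos: [0.5296, 0.1599, 0.2575]
orientation: [[0.433, 0.901, -0.0], [0.901, -0.433, 0.0], [-0.0, -0.0, -1.0]]
contact_force: [-1.1, -0.7, -2.7]
finger_gap: 0.0136
finger_force: 44.9
```

Emit:
arm_command --linear '[[0,0,15],[0,0,25],[0,0,30],[0,0,30],[0,0,30],[0,0,25],[0,0,15],[0,0,8],[0,0,0],[0,0,0]]' --twist '[[0,0,0],[0,0,0],[0,0,0],[0,0,0],[0,0,0],[0,0,0],[0,0,0],[0,0,0],[0,0,0],[0,0,0]]' --gripper '[1,1,1,1,1,1,1,1,1,1]'

```text
time_s: 20.25
ee_pos: [0.531, 0.1585, 0.0808]
orientation: [[0.435, 0.9, 0.002], [0.9, -0.435, 0.0], [0.001, 0.001, -1.0]]
contact_force: [0.2, 0.2, -1.6]
finger_gap: 0.0139
finger_force: 44.9
```

```bash
python3 st.py; python3 - <<'E'
from h import *
im=viewer.get_image("scene");save(im,"pl.png",(290,140,430,300),4)
E
```

```text
t 20.25 pos [0.531  0.1585 0.0808] yaw 1.120 F [ 0.2  0.2 -1.6] M [0.03 0.04 0.01] gap 0.013867210213223733 44.918838143348694
```

View pics/pl.png

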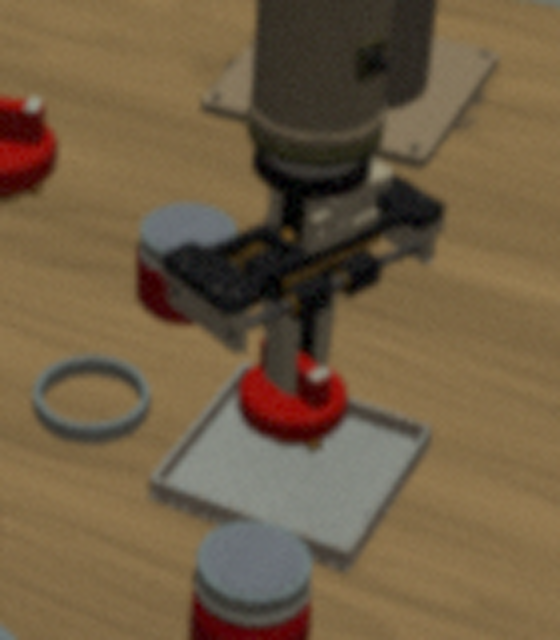

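The cap hangs roughly over the tray's middle, about 35 mm up. I'll lower it softly.

Emit:
arm_command --linear '[[0,0,10],[0,0,10],[0,0,7],[0,0,3],[0,0,2],[0,0,1],[0,0,0]]' --twist '[[0,0,0],[0,0,0],[0,0,0],[0,0,0],[0,0,0],[0,0,0],[0,0,0]]' --gripper '[1,1,1,1,1,1,1]'

```text
time_s: 21.0
ee_pos: [0.5302, 0.1586, 0.0467]
orientation: [[0.435, 0.9, 0.0], [0.9, -0.435, 0.0], [0.0, 0.0, -1.0]]
contact_force: [-0.3, 0.4, -1.9]
finger_gap: 0.0135
finger_force: 44.9
```

Emit:
arm_command --linear '[[0,0,1],[0,0,0.5],[0,0,0]]' --twist '[[0,0,0],[0,0,0],[0,0,0]]' --gripper '[1,1,1]'

```text
time_s: 21.3
ee_pos: [0.5305, 0.1587, 0.0457]
orientation: [[0.435, 0.9, 0.001], [0.9, -0.435, 0.0], [0.001, 0.001, -1.0]]
contact_force: [-2.4, 0.6, 2.0]
finger_gap: 0.0139
finger_force: 44.9
```

Touched down (Fz +2). Opening slightly, then fully, and retreating.

Emit:
arm_command --linear '[[0,0,0.5],[0,0,0],[0,0,0],[0,0,0],[0,0,0],[0,0,0],[0,0,0],[0,0,0]]' --twist '[[0,0,0],[0,0,0],[0,0,0],[0,0,0],[0,0,0],[0,0,0],[0,0,0],[0,0,0]]' --gripper '[1,0.75,0.65,0.55,0.55,0.55,0.55,0.55]'

```text
time_s: 22.1
ee_pos: [0.5301, 0.1586, 0.0446]
orientation: [[0.435, 0.9, -0.0], [0.9, -0.435, 0.0], [0.0, -0.0, -1.0]]
contact_force: [-0.3, -0.1, 0.7]
finger_gap: 0.042
finger_force: 0.0
```

Emit:
arm_command --linear '[[0,0,-5],[0,0,-15],[0,0,-25],[0,0,-30],[0,0,-30],[0,0,-20],[0,0,0],[0,0,0]]' --twist '[[0,0,0],[0,0,0],[0,0,0],[0,0,0],[0,0,0],[0,0,0],[0,0,0],[0,0,0]]' --gripper '[0.55,0.55,0.55,0.55,0.55,0.55,0.55,0.55]'

```text
time_s: 22.9
ee_pos: [0.5306, 0.1587, 0.1707]
orientation: [[0.435, 0.9, 0.002], [0.9, -0.435, 0.0], [0.001, 0.002, -1.0]]
contact_force: [-0.6, 0.4, -1.1]
finger_gap: 0.0417
finger_force: 0.0
```

```bash
python3 st.py; python3 - <<'E'
from h import *
im=viewer.get_image("scene");save(im,"end.png",(290,140,430,300),4)
E
```

```text
t 22.90 pos [0.5306 0.1587 0.1707] yaw 1.121 F [-0.6  0.4 -1.1] M [-0.02  0.04  0.02] gap 0.04170077318913811 0.0
```

View pics/end.png

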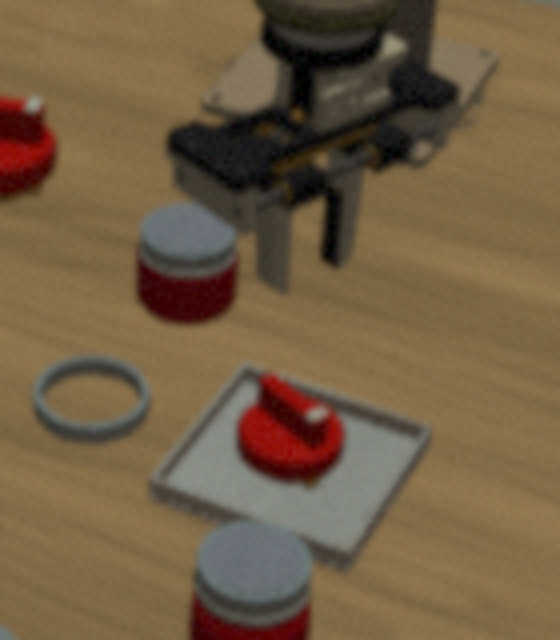

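The cap stands upright in the tray at crop (290,440), and the gripper is clear of it. Handing in.

```bash
python3 -c "
from bench import job
print(job.sign_off())"
```

```text
the job is handed in; nothing more can be done
None
```

The job is handed in, but no verdict came back: I vented the cap at the first stop for over a second, pressed it to the bottom (14.8 mm), turned it to its end, lifted it off and set it upright in the tray.

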